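Close the glue pot in the instrument maker's shop

ROBOT

A 6-joint arm with a two-finger parallel gripper is mounted at the origin on the work surface. World frame = base frame: x ahead of the robot, y to its left, z up, the work surface at z = 0. Lengths are in m, angles in degrees, forces in N, time in s.
With the tool pointing down it reaches from about 0.35 to 0.875 m from the base axis. Payload 4.2 kg.
Tool frame: the origin (TCP) lies midway between the tips of the shut fingers; the grasp point (between the pads) lies 19 mm behind it; z points along the fingers, y is the line along which they close (so a half turn about z gives the same grasp; the last joint's range is limited). The gripper opens to 87 mm and grips with 3 to 60 N. Pads are 19 mm wide; open, the fingers measure 117 mm over their backs; the gripper's body (75 mm by 190 mm) begins 51 mm behind the grasp point.
Start: joints at [87.353, 22.042, 0.453, 0, -68.411, -14.817], TCP at [0.188, 0.596, 0.223] pointing down, gripper open.
Joint ranges: [-179.83, 179.83], [-69.29, 118.12], [-61.27, 80.66], [-181.25, 117.63], [-171.15, -9.14], [-177.46, 177.46]. Speed limits (degrees/s): [159.86, 159.86, 180, 180, 180, 180].

INTERFACE

Orientations are given as [roll, pitch, yaw] about the fixed x, y, z axes, in that order (R = Rz(yaw) Ry(pitch) Rx(roll)).
In Python, from workcell import env gives the robot as it stands. The module is installed in compiled form; this text tells all that it offers. Calls block until the motion is done:
- env.goto(position, orientation): joint-space move of the TCP to a pose.
- env.move_straight(position, rotation=None, rate=0.15, force_limit=None): straight line of the TCP; rotation=None keeps the orientation; rate is the mean speed in m/s. With force_limit (N) it stops when the force on the tool has changed by that much, and returns True; else False.
- env.set_joints(angles): joint-space move.
- env.gripper_to(opening, grasp_force=None): opening from 0.0 (shut) to 1.0 (fully open); grasp_force is the grip in N (None keeps the last); returns when the fingers have stopped.
- env.dwell(seconds).
- env.inverse_kinematics(position, orientation): joint angles nearest the present ones, or None.
- env.read_state(): the state.
- env.grab_frame(name): name is "scene" or "top" or "wrist"; returns a dict with "image" (480x640x3 uint8, blue, green, red), "fx", "fy", "cx", "cy" (pixels), "position" and "orientation" of the camera in the world. Camera axes: x right, y up, looking along -z (the intrinsics and any distortion apply to the point x, -y, -z); pixel columns grow to the right and rows downward; lengths in m; the calibration is good to about 2 mm. The wrist camera is an equidistant fisheye: a pixel r from the principal point sees the ray r / f radians off the axis. A picture is of the moment at which its call begins. There is no depth.
A pose or a line that the arm cannot do raises env.Unreachable and nothing moves.
- env.close_job(): hands the job in; it is judged then, once.
Trained networks look in a picture, given as the dict that the camera call returned (one of the last four; its "shot" number tells which), for a name from the list of things; names that differ only in an ending like _2 or _b are one class to them, and where a whole thing is asked for, a point or a joint stands for the part that bears it (a point fixed in the world has none). Each returns a list of dicts, best first, with "score" (0 to 1); they miss things now and then, are a little off and sometimes report something else, mostly with a low value. They report only what shows in the picture. A call takes as long as a camera call. They do not tell look-alikes from the thing itself.
- env.search_frame(picture, thing): "xyz" ([x, y, z] in m, in world coordinates, good to about 4 mm: the middle of the surface that is visible of it).
- env.trace(picture, thing): "mask" (480x640 bool, what is visible of it).
The state is a dict: "clock": time; "joint_positions": joint angles; "qvel": joint speeds; "joint_torque": joint torques, N m; "position": TCP position; "tool_rot": TCP orientation; "force": force on the tool from outside, world axes, zero at the start; "wrist_torque": the same for the moment, N m; "opening": opening from 0.0 (shut) to 1.0 (fully open); "finger_force": force on a finger pad.
Only numpy, scipy, OpenCV 4.12 (cv2) and the standard library are available. Lean on these libraries where they do the work, as an engineer would, in place of code of your own. Each camera call takes 0.05 s, during which the arm holds its last target. There are 200 camera calls.

TASK

The glue pot has been left open with the spatula lying across its mouth: put the spatula flat in the steel drip tray, then swing the pot's hinged lid all the way down onto the pot without slamming it, and only then screw the cap clockwise by its bar until it stops. Leave the other things on the bench where they are.

Things in the scene. Friction and masses are not known exactly. Their poses are not given: they have to be found in the camera images.
- pot: White plastic glue pot fixed to a 130 x 130 x 16 mm plywood foot, itself fixed to the bench. Origin: centre of the foot's underside; z up along the pot's axis; the lid's hinge stands at its +x side. Belly 116 mm across up to 71 mm above the bench; neck 100 mm outside, 88 mm inside; rim 96 mm above the bench.
- mouth (a point): Centre of the pot's mouth, at rim height (96 mm above the bench), axes as the pot.
- hinge (a point): Middle of the lid's hinge: 72 mm from the pot's axis on its +x side, 18 mm above the rim (114 mm above the bench). The hinge line is level, along the pot's y.
- collar (a joint): Swing of the lid about the hinge, rad: 0 = lying shut on the pot, 2.15 = fully open (leaning back past upright); starts 1.8 to 2.1. The hinge is stiff (0.4 N m friction), the lid stays where it is left and must be pushed all the way down. The lid is a steel collar, 128 mm across, that carries the black screw cap within it; lid mass 0.24 kg.
- tab (a point): The lid's steel push tab (34 mm wide, 7 mm thick, sticking out 28 mm beyond the collar on its far side from the hinge). The point lies on the middle of its outer face (the face that is up when shut), 14 mm inside its free end. In the lid's own frame, shut, it is 150 mm from the hinge line towards and past the pot's axis and 14.5 mm below the hinge line; z of its axes points out of the outer face.
- cap (a joint): Turn of the screw cap in the collar, rad: 0 = fully loose, 2.2 = hard stop, tight; starts 0 to 0.5; grows clockwise as seen from above with the lid shut. Friction 0.22 N m, stays where it is left. It sinks 4 mm over its turn. Cap 112 mm across.
- bar_mid (a point): Middle of the top edge of the cap's grip bar, on the cap's axis. The bar is an upright black web across the cap's outer face: 104 mm long, 14 mm thick, standing 25 mm proud of the cap's face. With the lid shut and the cap loose this point is 143 mm above the bench, 139 mm when tight. Its x runs along the bar, its z out of the cap's outer face.
- bar_end (a point): Point on the top edge of the grip bar, 46 mm from the cap's axis (6 mm from the bar's end). At cap = 0 with the lid shut it lies on the hinge side of the axis.
- tray: Steel drip tray fixed to the bench, 260 mm (its x) x 120 mm (its y), walls 5 mm thick and 18 mm high. Origin: centre of the underside.
- tray_in (a point): Centre of the tray's inner floor (5 mm above the bench), axes as the tray.
- spatula: Loose glue spatula, 205 mm long, about 70 g. Origin: on its flat underside below the centre of mass; x runs towards the handle's end, z up. Dark wood handle 22 mm wide and 20 mm tall from x = -5 to 115 mm; steel blade 45 mm wide and 4 mm thick from x = -90 to -5 mm. The undersides are flush. It lies flat across the pot's rim, roughly square to the line from axis to hinge.
- handle (a point): Middle of the part of the handle that overhangs the pot: 82 mm from the spatula's origin, 10 mm above its underside, axes as the spatula.
- jar: Bystander: small amber jar, 54 mm across, 65 mm tall. Origin under its centre.
- sander: Bystander: cork sanding block 95 x 50 x 30 mm. Origin under its centre.
- glue: Bystander: white glue bottle, 62 mm across, 170 mm tall. Origin under its centre.
- screwdriver: Bystander: lying screwdriver, 200 mm long.
- hammer: Bystander: lying hammer.
- tin: Bystander: open steel cup, 72 mm across, 85 mm tall. Origin under its centre.
There are look-alikes about, which are no part of the job. Leave any yellow look-alike of the spatula alone.

How it is judged (in metres and radians):
On the way, in this order (a step that is already met when the one before it is completed fails the run):
1. the spatula lies flat in the drip tray, let go (x of spatula in the frame of tray_in between -0.05 and 0.05 m and y of spatula in the frame of tray_in between -0.045 and 0.045 m and z of spatula in the frame of tray_in below 0.008 m and angle between spatula's own z axis and vertical below 0.12 rad and linear speed of spatula below 0.05 m/s and contact force between the fingers and spatula below 0.2 N), for 0.2 s.
2. the lid is down on the pot, the cap still loose (value of joint collar below 0.06 rad and value of joint cap below 1.2 rad), for 0.2 s.
3. the cap is screwed tight with the lid down (value of joint collar below 0.06 rad and value of joint cap above 2.05 rad), for 0.2 s.
At the end, for the whole second after the job is handed in: The spatula lies flat and still on the tray's floor (origin within 50 mm along and 45 mm across of the tray's centre, under 8 mm above its floor, tilt under 0.12 rad), the lid is shut (collar under 0.06 rad) and the cap is screwed tight (over 2.05 rad of 2.2) (all of step 1 and all of step 3 and velocity of joint cap below 0.1 rad/s); the robot touches nothing.
It fails at once if the lid is slammed (coming down the last 0.5 rad faster than 3 rad/s) (velocity of joint collar below -3 rad/s and value of joint collar below 0.5 rad).
It fails at once if a bystander is moved more than 40 mm (distance of any of jar, sander, glue, screwdriver, hammer, tin from where it was at the start of the episode above 0.04 m).
It also fails if it takes over 69 s, if anything falls off the work surface, if the arm or the gripper's body presses on something with over 40 N, if the wrist force passes 120 N, or if a joint passes its speed limit or range.

## Working session

There is one attempt and no reset: what is moved stays moved. The work goes in short steps, each a Python script; the robot and the scene stay as the last script left them, time stands still between calls to the robot, and variables do not carry over. Pictures are saved under pics/ and viewed, at most 13 in all, crops included, and the job is handed in when it is done.

```bash
mkdir -p pics
cat > a.py <<'E'
from workcell import env
import cv2,numpy as np
ps={}
for n in("scene","top"):
    f=env.grab_frame(n);cv2.imwrite(f"pics/{n}1.png",f["image"])
    print(n,np.round(f["position"],3),f["orientation"],f["fx"],f["cx"],f["cy"])
    for t in("pot","hinge","collar","tab","cap","bar_mid","bar_end","tray","tray_in","spatula","handle","mouth"):
        try:
            for r in env.search_frame(f,t)[:3]: print(n,t,np.round(r["xyz"],3),round(r["score"],2))
        except Exception as e: print(t,e)
print(env.read_state()["clock"])
E
python3 a.py
```

```text
scene [1.02  0.534 0.757] [ 49.99844348  -0.48244219 140.60855379] 436.85673742397177 321.55661152315645 246.59461481882303
scene pot [0.52  0.216 0.084] 0.68
scene pot [ 0.41  -0.34   0.022] 0.64
scene pot [ 0.787 -0.05   0.058] 0.54
scene hinge [0.52  0.273 0.21 ] 0.78
scene collar [0.516 0.269 0.206] 0.96
scene collar [0.516 0.148 0.11 ] 0.59
scene tab [ 0.406 -0.341  0.025] 0.63
scene tab [0.519 0.27  0.206] 0.59
scene cap [0.52  0.275 0.2  ] 0.81
scene bar_mid [0.514 0.273 0.199] 0.86
scene bar_end [0.516 0.272 0.197] 0.64
scene tray [ 0.489 -0.162  0.004] 0.7
scene tray [0.52  0.273 0.198] 0.17
scene tray_in [ 0.486 -0.159  0.006] 0.82
scene tray_in [0.732 0.293 0.024] 0.39
scene spatula [0.244 0.289 0.006] 0.81
scene spatula [0.518 0.147 0.112] 0.67
scene handle [0.516 0.151 0.109] 0.62
scene handle [0.515 0.216 0.094] 0.2
scene mouth [0.518 0.216 0.091] 0.7
top [ 0.404 -0.062  1.422] [ 4.78115440e+00  5.57791813e-03 -9.01370621e+01] 495.6856575629036 321.3301372598159 241.14593524736935
top pot [0.488 0.222 0.146] 0.78
top pot [0.496 0.25  0.188] 0.38
top hinge [0.504 0.246 0.192] 0.83
top collar [0.497 0.25  0.19 ] 0.71
top tab [0.495 0.247 0.191] 0.72
top cap [0.495 0.249 0.184] 0.73
top cap [0.469 0.164 0.099] 0.38
top bar_mid [0.493 0.245 0.183] 0.8
top bar_mid [0.49  0.217 0.139] 0.27
top bar_end [0.495 0.249 0.18 ] 0.86
top bar_end [0.487 0.222 0.145] 0.28
top tray [ 0.478 -0.157  0.002] 0.95
top tray_in [ 0.665 -0.013  0.066] 0.61
top tray_in [ 0.474 -0.16   0.002] 0.55
top spatula [0.47  0.164 0.098] 0.96
top spatula [0.23  0.28  0.005] 0.78
top spatula [ 0.401 -0.347  0.023] 0.41
top handle [0.23  0.279 0.006] 0.68
top handle [0.465 0.159 0.097] 0.62
top handle [ 0.395 -0.004  0.03 ] 0.62
top mouth [0.489 0.218 0.141] 0.76
top mouth [0.495 0.247 0.18 ] 0.68
1.3
```

View pics/scene1.png

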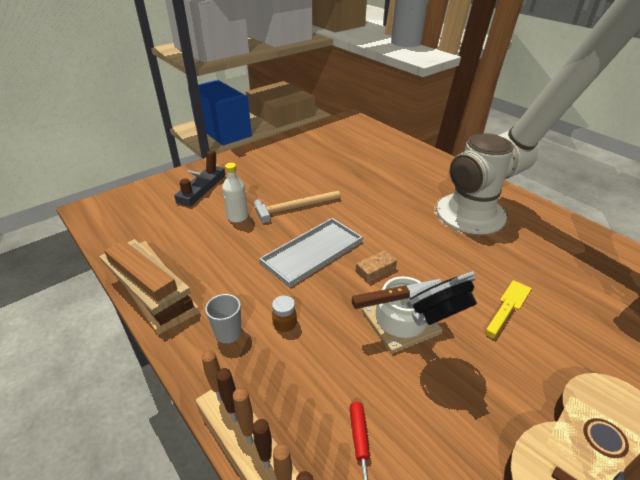

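View pics/top1.png

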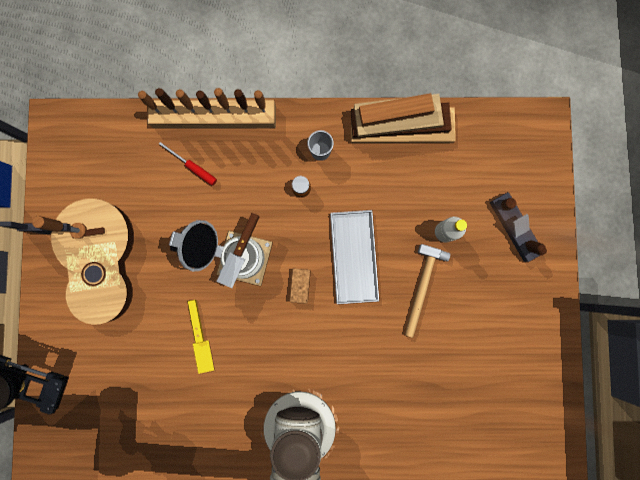

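The scene view shows the pot at about (405,305), the wooden spatula's handle at (380,297), the black cap at (445,300) and the tray at (312,250). The yellow look-alike is at (508,310). In the top view the pot is at (243,257), with the lid open to its left at (197,247). The handle points up and right to (252,218), and the tray is at (354,256).

```bash
cat > h.py <<'E'
from workcell import env
import cv2,numpy as np
from scipy.spatial.transform import Rotation as R
def ray(f,p,z):
    p=np.atleast_2d(p).astype(float)
    d=np.c_[(p[:,0]-f["cx"])/f["fx"],-(p[:,1]-f["cy"])/f["fy"],-np.ones(len(p))]
    d=R.from_euler("xyz",f["orientation"],degrees=True).apply(d)
    c=np.array(f["position"]);return c+d*((z-c[2])/d[:,2])[:,None]
def proj(f,P):
    q=R.from_euler("xyz",f["orientation"],degrees=True).inv().apply(np.atleast_2d(P)-f["position"])
    return np.c_[f["cx"]-f["fx"]*q[:,0]/q[:,2],f["cy"]+f["fy"]*q[:,1]/q[:,2]]
def best(f,t,near,r=.1):
    L=[x for x in env.search_frame(f,t) if np.linalg.norm(np.array(x["xyz"])[:2]-near)<r]
    return L
def maskat(f,t,px):
    for m in env.trace(f,t):
        if m["mask"][px[1]-4:px[1]+5,px[0]-4:px[0]+5].any(): return m["mask"]
E
cat > b.py <<'E'
from h import *
f=env.grab_frame("top")
def pts(m,z): 
    y,x=np.nonzero(m);return ray(f,np.c_[x,y],z)[:,:2]
for t,px,z in(("spatula",(245,237),.105),("tray",(354,256),.018),("pot",(235,268),.016),("pot",(243,257),.096)):
    m=maskat(f,t,px)
    if m is None: print(t,"none");continue
    P=pts(m,z).astype(np.float32); r=cv2.minAreaRect(P*1000); print(t,m.sum(),r,np.round(cv2.boxPoints(r)).tolist())
c=cv2.resize(f["image"][200:300,150:290],None,fx=5.7,fy=5.7,interpolation=cv2.INTER_CUBIC);cv2.imwrite("pics/topc.png",c)
E
python3 b.py
```

```text
spatula 953 ((491.1702880859375, 153.6820526123047), (46.919395446777344, 206.31558227539062), 65.27803039550781) [[388.0, 176.0], [575.0, 89.0], [595.0, 132.0], [407.0, 218.0]]
tray 3864 ((475.7555847167969, -154.60427856445312), (261.5137634277344, 122.81712341308594), 3.2215449810028076) [[342.0, -101.0], [349.0, -223.0], [610.0, -209.0], [603.0, -86.0]]
pot none
pot 3402 ((488.8423156738281, 213.907470703125), (269.2020568847656, 139.59121704101562), 75.60517883300781) [[388.0, 101.0], [523.0, 66.0], [590.0, 327.0], [455.0, 362.0]]
```

View pics/topc.png

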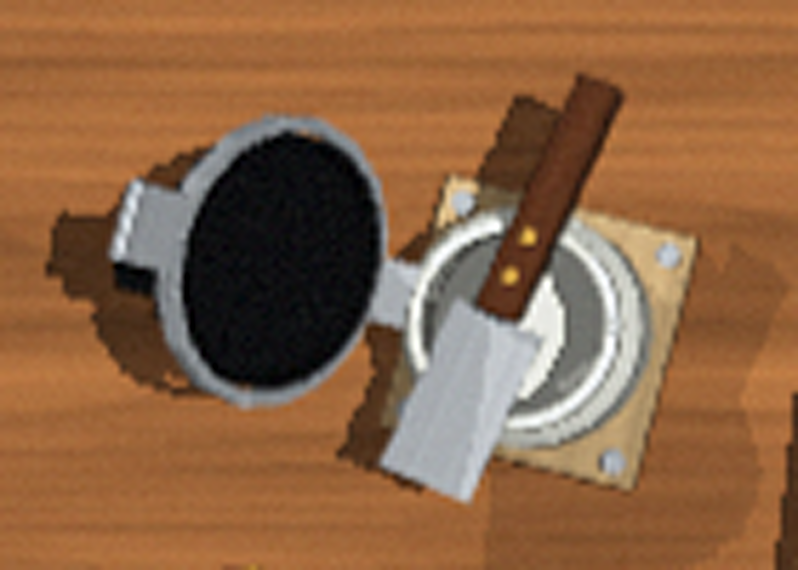

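```bash
cat > c.py <<'E'
from h import *
f=env.grab_frame("top")
C=ray(f,[[229,231.6],[272.5,241.6],[261.4,286]],.016)[:,:2]
print("foot",C, "ctr",(C[0]+C[2])/2,"sides",np.linalg.norm(C[1]-C[0]),np.linalg.norm(C[2]-C[1]))
d=C[0]-C[1];print("yaw",np.degrees(np.arctan2(d[1],d[0])));d=C[1]-C[2];print(np.degrees(np.arctan2(d[1],d[0]))+90)
print("rim",ray(f,[[240,256.5]],.096))
yaw=-24.8;u=np.array([np.cos(np.radians(yaw)),np.sin(np.radians(yaw))])
o=np.array([.491,.1537])-.0125*u;p=o+.085*u;print("origin",o,"grip",p)
for y in(yaw,yaw+180): print(y,env.inverse_kinematics([*p,.2],[180,0,y]))
env.goto([*p,.25],[180,0,yaw])
g=env.grab_frame("wrist");cv2.imwrite("pics/w1.png",g["image"])
for n in ("wrist","scene"):
    g=env.grab_frame(n)
    for t in("handle","spatula"):
        for r in best(g,t,p,.15): print(n,t,np.round(r["xyz"],3),round(r["score"],2))
print(env.read_state()["clock"])
E
python3 c.py
```

```text
foot [[0.54932242 0.20157829]
 [0.5204102  0.0773637 ]
 [0.39459549 0.10799626]] ctr [0.47195896 0.15478727] sides 0.12753501803462064 0.12949013205457513
yaw 76.89712069021715
76.31623018933603
rim [[0.47394105 0.15627188 0.096     ]]
origin [0.47965278 0.15894315] grip [0.55681387 0.12328972]
-24.8 [ 2.87573451e+01  1.77265053e+01 -9.38388954e+00  2.54444375e-14
 -6.28896052e+01  3.64426549e+01]
155.2 [ 2.87573451e+01  1.77265053e+01 -9.38388954e+00 -2.54444375e-14
 -6.28896052e+01 -1.43557345e+02]
wrist handle [0.481 0.245 0.162] 0.74
wrist handle [0.51  0.148 0.112] 0.56
wrist spatula [0.514 0.145 0.116] 0.83
wrist spatula [0.483 0.239 0.165] 0.36
scene handle [0.515 0.155 0.112] 0.72
scene spatula [0.519 0.148 0.111] 0.68
4.1
```

View pics/w1.png

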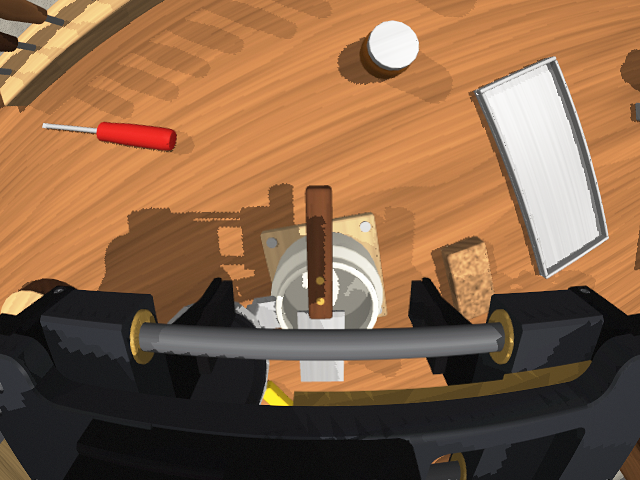

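The wrist view shows the handle centred between the open fingers at about (318,250), so the alignment is good. I'll grip near the handle's end, which keeps the gripper body clear of the lid.

```bash
cat > d.py <<'E'
from h import *
yaw=-24.8;u=np.array([np.cos(np.radians(yaw)),np.sin(np.radians(yaw))])
p=np.array([.4797,.1589])+.100*u
env.gripper_to(.6,60)
env.move_straight([*p,.16],rate=.1)
print(env.move_straight([*p,.0985],rate=.06,force_limit=6),env.read_state()["position"])
env.gripper_to(0,60); s=env.read_state();print(s["opening"]*87,s["finger_force"])
env.move_straight([*p,.22],rate=.1)
env.goto([.563,-.1496,.15],[180,0,3.3])
f=env.grab_frame("scene");cv2.imwrite("pics/s2.png",cv2.resize(f["image"][130:330,200:460],None,fx=3,fy=3))
s=env.read_state();print(s["opening"]*87,s["finger_force"],s["force"],s["clock"])
E
python3 d.py
```

```text
False [0.57085427 0.11706833 0.09899013]
21.604176298678414 59.989866614341736
21.60516759645112 59.98951613903046 [-0.2913968   0.29550543 -0.40921571] 10.325
```

View pics/s2.png

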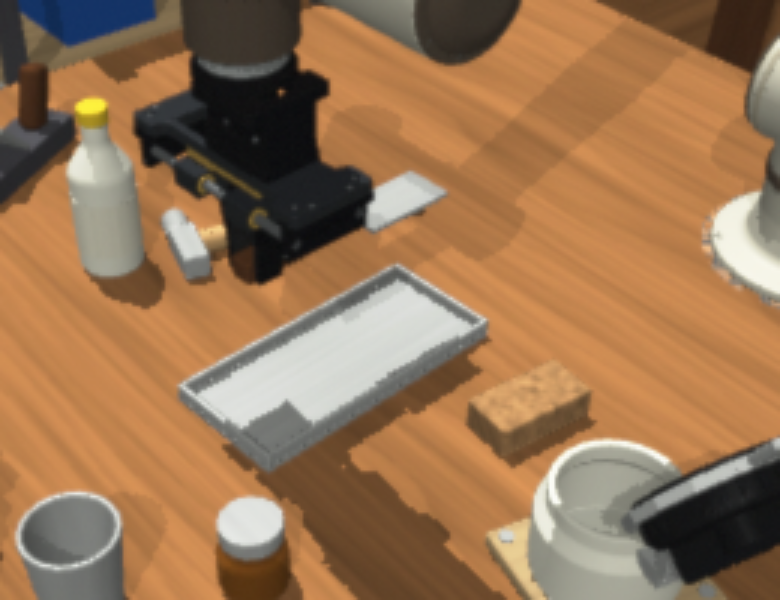

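The spatula is held level over the tray, with its blade showing at about (405,200) in the crop. I'll lower it now.

```bash
cat > e.py <<'E'
from h import *
env.move_straight([.563,-.1496,.04],rate=.1)
print(env.move_straight([.563,-.1496,.0085],rate=.03,force_limit=3),env.read_state()["position"])
env.gripper_to(.5); env.dwell(.1)
print(env.read_state()["finger_force"])
env.move_straight([.563,-.1496,.15],rate=.15)
env.goto([.563,-.05,.3],[180,0,3.3])
f=env.grab_frame("top");cv2.imwrite("pics/t3.png",cv2.resize(f["image"][190:320,160:400],None,fx=3.3,fy=3.3))
for r in env.search_frame(f,"spatula"): print(np.round(r["xyz"],3),r["score"])
P=maskat(f,"spatula",(356,250))
if P is not None:
    y,x=np.nonzero(P);print(cv2.minAreaRect((ray(f,np.c_[x,y],.012)[:,:2]*1000).astype(np.float32)))
f=env.grab_frame("scene")
for t in("spatula","tab","collar","bar_mid"):
    for r in env.search_frame(f,t): print(t,np.round(r["xyz"],3),round(r["score"],2))
cv2.imwrite("pics/s3.png",cv2.resize(f["image"][230:380,300:500],None,fx=4,fy=4))
print(env.read_state()["clock"])
E
python3 e.py
```

```text
False [ 0.56320967 -0.14960912  0.00872449]
0.0
[ 0.446 -0.152  0.009] 0.93
[0.24  0.279 0.005] 0.84
((475.8839111328125, -151.24920654296875), (202.72950744628906, 44.992671966552734), 4.245296955108643)
spatula [0.245 0.293 0.004] 0.86
spatula [ 0.475 -0.15   0.009] 0.68
spatula [0.407 0.009 0.032] 0.16
tab [0.519 0.272 0.206] 0.88
tab [ 0.41  -0.341  0.022] 0.6
tab [ 0.496 -0.146  0.008] 0.38
collar [0.518 0.273 0.21 ] 0.57
bar_mid [0.519 0.275 0.199] 0.56
15.825
```

View pics/t3.png

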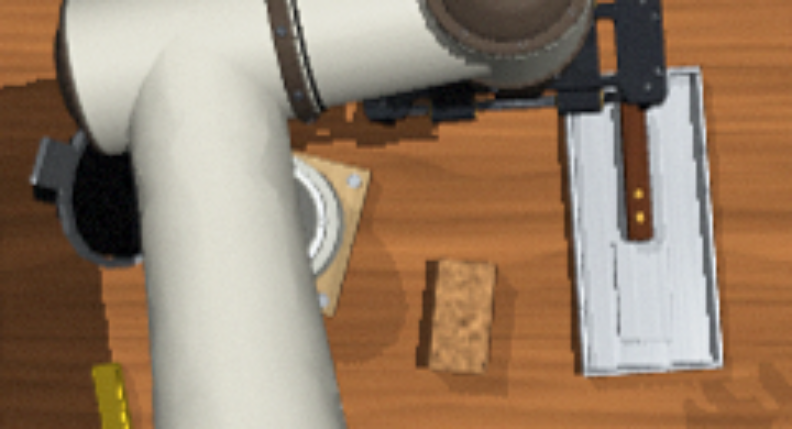

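View pics/s3.png

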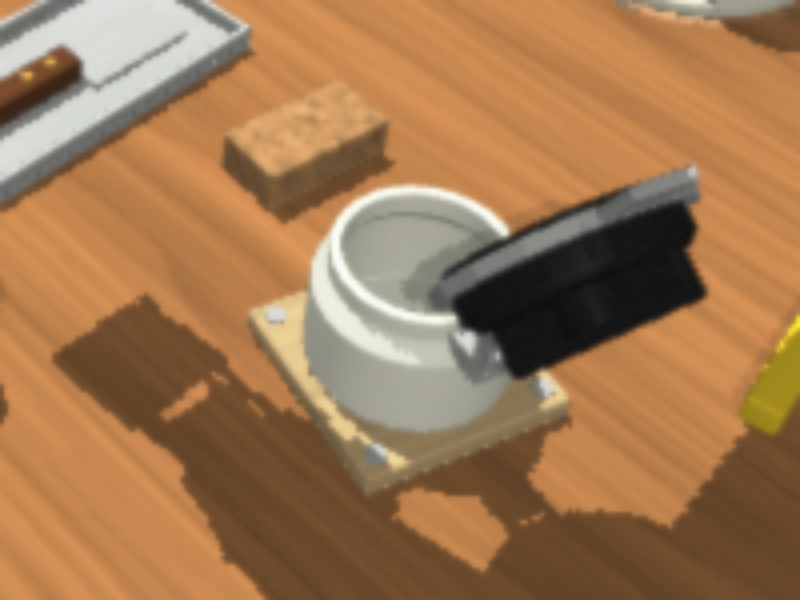

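The top view shows the spatula flat in the tray at about (637,220) in the crop. The scene crop shows the open lid with its tab end at (695,178), i.e. full-frame (473.7,274.5). Next I'll work out the lid angle and push it down.

```bash
cat > lid.py <<'E'
from h import *
PC=np.array([.473,.1555]);YAW=76.6
ex=np.array([np.cos(np.radians(YAW)),np.sin(np.radians(YAW)),0]);ez=np.array([0,0,1.])
H=np.array([*PC,.114])+.072*ex
def un(t): return -np.cos(t)*ex+np.sin(t)*ez, np.sin(t)*ex+np.cos(t)*ez
def lidpt(t,r,h): u,n=un(t);return H+r*u+h*n
def tcp(t,a=.010,r=.152): return lidpt(t,r,-.0145+a*np.sin(t))+max(0,-np.cos(t))*.014*ex
E
cat > g.py <<'E'
from lid import *
f=env.grab_frame("scene")
for t in(1.8,1.9,2.0,2.1): print(t,proj(f,lidpt(t,.164,-.018)).round(1),"tcp",tcp(t).round(3))
for y in(YAW,YAW-180): print(y,[np.round(env.inverse_kinematics(p,[180,0,y]),0) for p in(tcp(2.1)+.03*ex,tcp(0))])
E
python3 g.py
```

```text
1.8 [[451.6 252.9]] tcp [0.497 0.258 0.263]
1.9 [[457.5 259.9]] tcp [0.501 0.273 0.259]
2.0 [[463.3 267.7]] tcp [0.505 0.288 0.254]
2.1 [[468.7 276.2]] tcp [0.508 0.302 0.248]
76.6 [array([ 48.,  20.,   1.,   0., -71., 119.]), array([ 30.,  14., -32.,   0., -44., 137.])]
-103.4 [array([ 48.,  20.,   1.,   0., -71., -61.]), array([ 30.,  14., -32.,   0., -44., -43.])]
```

```bash
cat > k.py <<'E'
from lid import *
O=[180,0,YAW-180]
env.gripper_to(0,20)
b=tcp(2.1)+.035*ex
env.goto([b[0],b[1],.36],O)
env.move_straight(b,rate=.12)
f0=np.array(env.read_state()["force"])
for t in np.arange(2.05,.25,-.2):
    env.move_straight(tcp(t),rate=.1)
    print(round(t,2),np.round(np.array(env.read_state()["force"])-f0,1))
f=env.grab_frame("scene");cv2.imwrite("pics/s4.png",cv2.resize(f["image"][200:380,300:500],None,fx=3.3,fy=3.3))
print(env.read_state()["clock"])
E
python3 k.py
```

```text
2.05 [-0.8 -0.6  0.4]
1.85 [-0.1  0.1  0.3]
1.65 [-0.3 -0.2  0.6]
1.45 [-0.8 -0.1 -0.1]
1.25 [-1.  -1.4  0.2]
1.05 [ 0.  -0.6 -0.3]
0.85 [-0.4 -0.2 -0. ]
0.65 [-0.3 -0.1  0. ]
0.45 [-0.5 -0.8  0.4]
24.4417
```

View pics/s4.png

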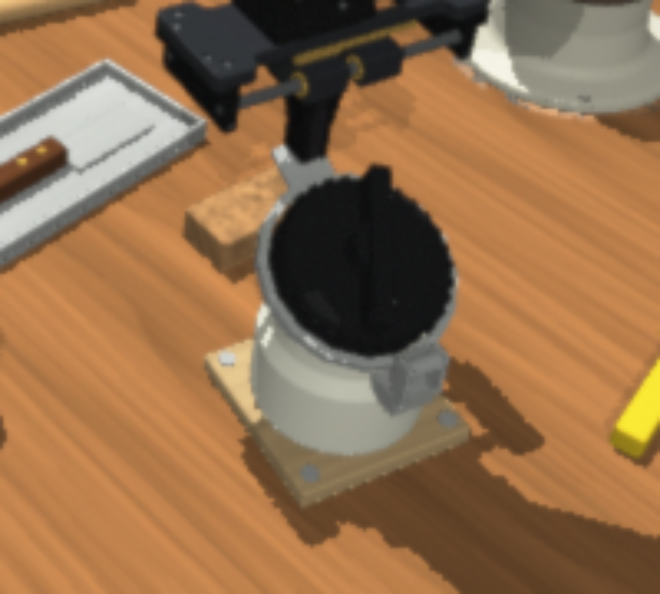

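The lid is following the finger and stands at about 0.45 rad. The tab is at (290,165) in the crop and the bar runs from (378,175) to (362,310). I'll push it fully down.

```bash
cat > l.py <<'E'
from lid import *
for t in(.3,.15,.05): env.move_straight(tcp(t),rate=.08)
print(env.read_state()["position"])
p=np.array(env.read_state()["position"]);p[2]=.085
print(env.move_straight(p,rate=.04,force_limit=20),env.read_state()["position"],env.read_state()["force"])
env.dwell(.3)
q=np.array(env.read_state()["position"]);q-=.03*ex;q[2]=.3
env.move_straight(q,rate=.2)
q=[*(PC-.12*ex[:2]),.33]
env.goto(q,[180,0,YAW-180])
for n in("scene","top"):
    f=env.grab_frame(n)
    for t in("bar_mid","bar_end","tab","cap"):
        for r in best(f,t,PC,.15): print(n,t,np.round(r["xyz"],4),round(r["score"],2))
    m=env.trace(f,"bar_mid");print([(round(x["score"],2),int(x["mask"].sum())) for x in m])
    if n=="scene": cv2.imwrite("pics/s5.png",cv2.resize(f["image"][220:370,320:480],None,fx=4,fy=4))
print(env.read_state()["clock"])
E
python3 l.py
```

```text
[0.45418095 0.07709263 0.10764955]
True [0.4550633  0.07763581 0.09970369] [-3.5359462  -0.97925891 11.26059258]
scene bar_mid [0.4892 0.1675 0.1146] 0.81
scene bar_end [0.4927 0.1663 0.1117] 0.68
scene cap [0.4906 0.1676 0.1157] 0.63
[(0.86, 2002)]
top bar_mid [0.5098 0.1851 0.1164] 0.59
top bar_end [0.5122 0.1994 0.1064] 0.19
top tab [0.5066 0.1892 0.1141] 0.58
[(0.35, 42)]
28.3833
```

View pics/s5.png

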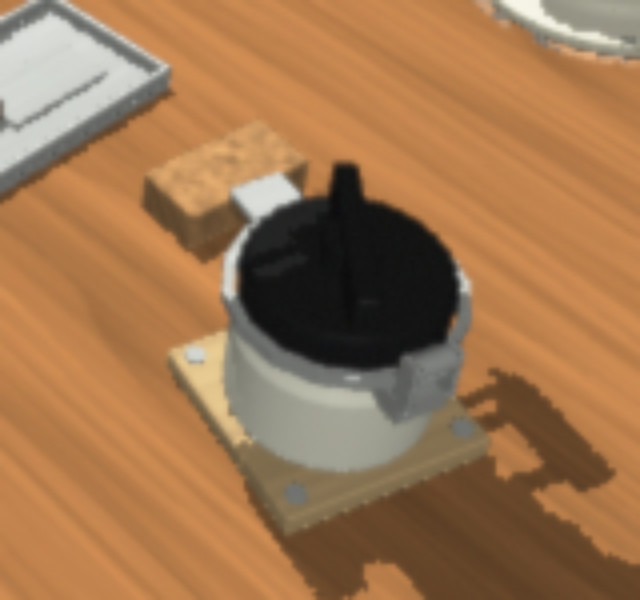

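The lid is shut: the fingertip stopped at z = 0.0997, and the tab face should be at 0.0995. The bar's far end is at crop (345,165), i.e. full-frame (406,261). Next I'll estimate the cap angle.

```bash
cat > m.py <<'E'
from lid import *
f=env.grab_frame("scene")
for c in(0,.1,.2,.3,.4,.5):
    a=np.radians(YAW)-c;d=np.array([np.cos(a),np.sin(a),0]);B=np.array([*PC,.142])
    print(c,proj(f,[B-.052*d,B+.052*d]).round(1).tolist())
for c in(.2,2.2):
  for k in(0,180): 
    j=env.inverse_kinematics([*PC,.122],[180,0,(YAW+k-np.degrees(c)+180)%360-180]);print(c,k,None if j is None else np.round(j))
g=cv2.cvtColor(f["image"],cv2.COLOR_BGR2GRAY)[250:310,370:450]
cv2.imwrite("pics/s6.png",cv2.resize(np.clip(g.astype(float)*5,0,255).astype(np.uint8),None,fx=9,fy=9,interpolation=cv2.INTER_CUBIC))
E
python3 m.py
```

```text
0 [[395.0, 261.4], [424.5, 293.6]]
0.1 [[397.1, 260.7], [422.3, 294.4]]
0.2 [[399.3, 260.3], [419.9, 294.9]]
0.3 [[401.7, 259.9], [417.3, 295.3]]
0.4 [[404.1, 259.8], [414.7, 295.5]]
0.5 [[406.5, 259.8], [412.0, 295.5]]
0.2 0 [ 37.  16. -25.   0. -49. 118.]
0.2 180 [ 37.  16. -25.   0. -49. -62.]
2.2 0 [ 37.  16. -25.   0. -49.   4.]
2.2 180 [  37.   16.  -25.    0.  -49. -176.]
```

View pics/s6.png

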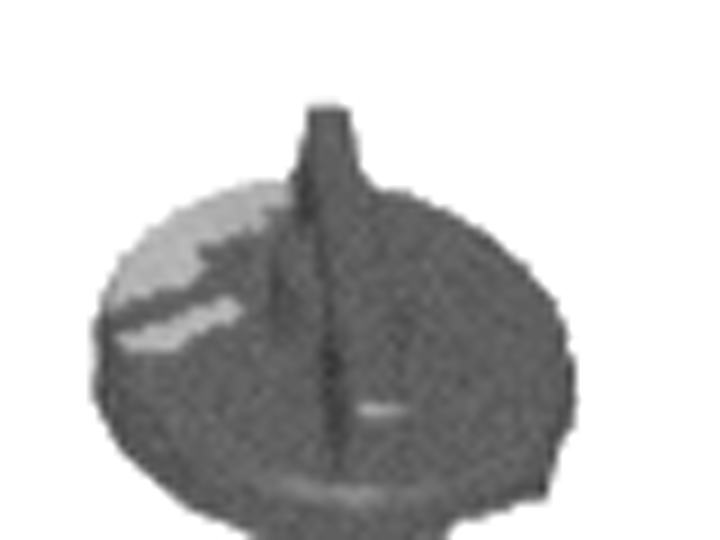

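Bar end at frame (406.4,261.7) puts the cap at about 0.47 rad. I'll grip the bar at that yaw.

```bash
cat > n.py <<'E'
from lid import *
y0=YAW-np.degrees(.46)
env.gripper_to(.6,15)
env.goto([*PC,.25],[180,0,y0])
env.move_straight([*PC,.17],rate=.12)
print(env.move_straight([*PC,.1235],rate=.05,force_limit=6),env.read_state()["position"])
f0=np.array(env.read_state()["force"])
env.gripper_to(0,15);s=env.read_state();print(s["opening"]*87,s["finger_force"],np.round(np.array(s["force"])-f0,1),np.round(s["wrist_torque"],2),s["position"],s["tool_rot"],s["clock"])
f=env.grab_frame("top");cv2.imwrite("pics/t6.png",f["image"])
E
python3 n.py
```

```text
False [0.47326498 0.1556484  0.12381281]
14.084256500934899 14.927893728017807 [ 2.6 -1.4  1.5] [-0.52 -0.48 -0.2 ] [0.4732339  0.15531299 0.12356132] [ 1.79978048e+02 -3.59282796e-03  5.02169796e+01] 34.2833
```

Good grip (14.1 mm, which matches the bar's thickness, with little side load). Now I'll turn it.

```bash
cat > o.py <<'E'
from lid import *
env.gripper_to(0,40)
for c in [*np.arange(.7,2.2,.25),2.15,2.2,2.24]:
    env.move_straight([*PC,.1235-.004*(c-.46)/2.2],[180,0,YAW-np.degrees(c)],rate=.15)
    s=env.read_state();print(round(c,2),np.round(s["force"],1),np.round(s["wrist_torque"],2),round(s["tool_rot"][2],1),round(s["opening"]*87,1),round(s["clock"],2))
E
python3 o.py
```

```text
0.7 [ 2.3 -1.3  0.3] [-0.5  -0.49 -0.1 ] 36.6 13.7 34.94
0.95 [0.7 1.4 0.7] [ 0.05 -0.06 -0.04] 22.3 13.6 35.34
1.2 [-1.5  1.9  0.8] [ 0.8   0.38 -0.11] 8.0 14.1 35.74
1.45 [-2.1  5.2  2.2] [ 1.54  0.76 -0.01] -6.3 13.3 36.14
1.7 [-3.3  5.   1.5] [ 1.87  0.79 -0.06] -20.6 13.5 36.54
1.95 [-2.6  6.5  0.5] [ 2.07  0.73 -0.05] -34.9 13.4 36.94
2.2 [-1.9  6.4  1.1] [ 2.23  0.58 -0.05] -49.2 13.4 37.34
2.15 [-2.7  6.7  0.3] [ 2.22  0.61 -0.09] -46.4 13.6 37.59
2.2 [-3.2  7.1  0.4] [2.2  0.65 0.06] -49.2 13.9 37.84
2.24 [-3.2  7.2  0.8] [2.28 0.69 0.41] -51.4 13.5 38.09
```

```bash
cat > q.py <<'E'
from lid import *
for c in (2.29,2.34):
    env.move_straight([*PC,.1203],[180,0,YAW-np.degrees(c)],rate=.15)
    s=env.read_state();print(c,np.round(s["wrist_torque"],2),round(s["tool_rot"][2],1))
env.gripper_to(.6); env.move_straight([*PC,.25],rate=.12)
env.goto([*(PC-.15*ex[:2]),.36],[180,0,YAW-126])
for n in("scene","top"):
    f=env.grab_frame(n)
    if n=="scene":
        g=f["image"];cv2.imwrite("pics/s7.png",cv2.resize(g[150:350,230:480],None,fx=3,fy=3))
        for c in(2.0,2.1,2.2):
            a=np.radians(YAW)-c;d=np.array([np.cos(a),np.sin(a),0]);B=np.array([*PC,.139]);print(c,((proj(f,[B-.052*d,B+.052*d])-[230,150])*3).round(0).tolist())
    for r in best(f,"spatula",[.476,-.15],.1): print(n,r["xyz"],r["score"])
print(env.read_state()["clock"])
E
python3 q.py
```

```text
2.29 [2.09 0.45 0.77] -54.2
2.34 [1.8  0.4  0.96] -57.0
2.0 [[613.0, 383.0], [460.0, 385.0]]
2.1 [[614.0, 388.0], [460.0, 379.0]]
2.2 [[615.0, 394.0], [460.0, 374.0]]
scene [0.4767, -0.1496, 0.0144] 0.72
top [0.4492, -0.1526, 0.0097] 0.83
41.7
```

View pics/s7.png

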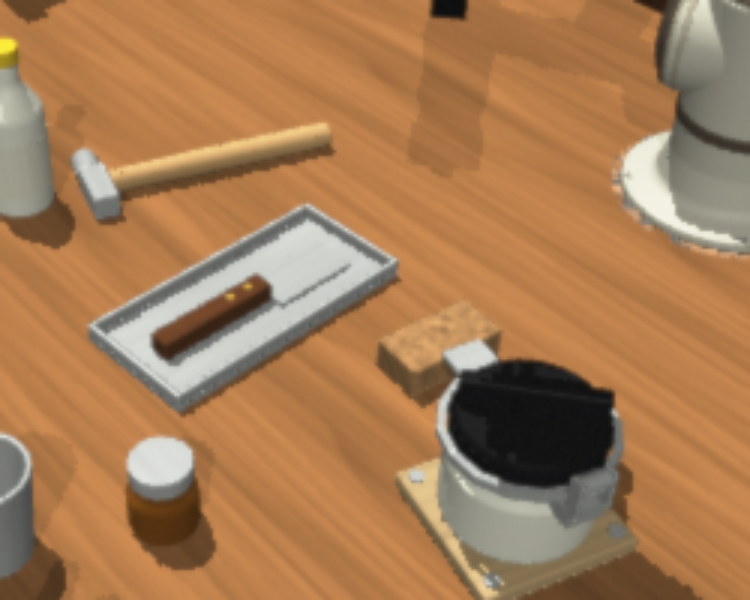

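The bar runs from (460,374) to (614,394) in the crop, exactly where 2.2 rad predicts. Together with the rising torque at the stop, that means the cap is tight. The lid is down and the spatula lies in the tray.

```bash
python3 -c "
from workcell import env
print(env.close_job())"
```

```text
the job is handed in; nothing more can be done
None
```

The spatula is flat in the drip tray, the lid is shut and the cap is screwed to its stop, all confirmed in the last camera picture; the job is handed in (about 42 s on the clock), though no verdict came back.

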